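# Push the chopping board out over the scrap tray

## Task

With your fingertips, push the thin chopping board across the steel riser until 4 cm of it sticks out past the riser's far edge, over the scrap tray, with the board's long edge parallel to the riser's edge, so that peelings can be wiped off it into the tray. Only slide the board flat on the riser, never pick it up or tip it, and then let go; leave the tray, jug, lidded container and tongs where they are.

Things in the scene. Friction and masses are not known exactly. Their poses are not given: they have to be found in the camera images.
- board: thin flat wooden chopping board with a narrow groove round its top and a dark dot (hanging hole) near one corner, 120 mm along its x, 180 mm along its y, 8 mm thick, 0.1 to 0.25 kg, lying loose and flat on the riser, sliding with ordinary friction. Origin: centre of its underside. Its +x points roughly towards the riser's far edge, up to 0.3 rad askew at the start
- board_far_edge (a point): middle of the board's long edge nearest the riser's far edge, on the underside (60 mm along board x from the board's origin)
- riser: low fixed stand of folded steel sheet on the counter, 260 mm along its x, 500 mm along its y, its flat top 60 mm above the counter. Origin: centre of its underside. x points to its far edge (away from the robot), up to 0.3 rad from world x
- riser_edge (a point): middle of the riser's far top edge, 130 mm along riser x from its centre and 60 mm above the counter; axes as the riser's: x points outward over the tray, y along the edge. The overhang of the board is the x of board_far_edge in this frame
- tray: white open scrap tray 120 mm along its x, 300 mm along its y, 40 mm high, walls 4 mm, loose on the counter just beyond the riser's far edge, its top 20 mm below the riser's top. Origin: centre of its underside; axes as the riser's
- jug: glass measuring jug, 84 mm across its mouth, 100 mm high, loop handle to its -x reaching 68 mm from its axis, standing on the riser near one end, left or right of the board. Origin: centre of its underside
- container: clear plastic food container with a snapped-on grey lid, 120 mm along its x, 88 mm along its y, 63 mm high, standing on the riser at the end opposite to the jug. Origin: centre of its underside
- tongs: steel kitchen tongs, 240 mm along x, 80 mm wide, 13 mm high, lying on the counter right of the riser. Origin: under the middle of the arms

How it is judged:
At the end, for the whole second after the job is handed in: the middle of the board's far edge stands 30 to 50 mm beyond the riser's far edge, within 70 mm sideways of the tray's middle; the board is parallel to the edge within 0.14 rad (8 degrees), lies flat on the riser and is still; tray, jug, container and tongs are within 15 mm of where they stood (x of board_far_edge in the frame of riser_edge between 0.03 and 0.05 m and y of board_far_edge in the frame of tray between -0.07 and 0.07 m and angle between the x axis of board and the x axis of riser, either way round below 0.14 rad and angle between board's own z axis and vertical below 0.05 rad and height (world z) of board between 0.056 and 0.064 m and linear speed of board below 0.01 m/s and distance of each of tray, jug, container, tongs from where it was at the start of the episode below 0.015 m); the robot touches nothing.
It fails at once if the board is lifted more than 10 mm off the riser (height (world z) of board above 0.07 m).
It fails at once if the board is tipped by more than 0.15 rad or falls (angle between board's own z axis and vertical above 0.15 rad or height (world z) of board below 0.045 m).
It fails at once if the tray, jug, container or tongs is moved more than 15 mm (distance of any of tray, jug, container, tongs from where it was at the start of the episode above 0.015 m).
It also fails if it takes over 32 s, if anything falls off the work surface, if the arm or the gripper's body presses on something with over 40 N, if the wrist force passes 120 N, or if a joint passes its speed limit or range.

## Robot

A 6-joint arm with a two-finger parallel gripper is mounted at the origin on the work surface. World frame = base frame: x ahead of the robot, y to its left, z up, the work surface at z = 0. Lengths are in m, angles in rad, forces in N, time in s.
With the tool pointing down it reaches from about 0.25 to 0.775 m from the base axis. Payload 4 kg.
Tool frame: the origin (TCP) lies at the very end of the fingers, on their centre line; the grasp point (between the pads) lies 19 mm behind it (robot.grip_point_offset is the distance from the TCP to the grasp point, in m); z points along the fingers, x is the direction in which the jaws open and shut, and the axes are right-handed (so a half turn about z gives the same grasp; the last joint's range is limited). The gripper opens to 94 mm and grips with 3 to 60 N. Pads are 16 mm wide; open, the fingers measure 119 mm over their backs; the gripper's body (75 mm by 177 mm) begins 78 mm behind the grasp point.
Start: joints at [1.026, 0.087, 1.371, -0, 1.684, -0.103], TCP at [0.235, 0.497, 0.206] pointing down, gripper open.
Joint ranges: [-3.1, 3.1], [-0.76, 2.03], [0.27, 2.55], [-1.08, 4.22], [0.17, 2.65], [-2.57, 2.57]. Speed limits (rad/s): [2.79, 2.79, 3.14, 3.14, 3.14, 3.14].

## Interface

Orientations are given as [roll, pitch, yaw] about the fixed x, y, z axes, in that order (R = Rz(yaw) Ry(pitch) Rx(roll)).
In Python, from bench import robot gives the robot as it stands.
- The arm moves only by the shell command python3 -m inch 'ROWS'. ROWS is text: rows parted by semicolons, each of 5 numbers parted by spaces: the shift along the tool's x, y, z in cm, then the turn about the tool's z in rad, then the closure, from 0 (fully open) to 1 (shut). In form: tx ty tz spin claw; .... A call has 1 to 20 rows; each row is the pose to reach, as a shift and turn from the pose measured when the call began, along the tool's axes at that moment; what a row does not reach only later rows make up. A row lasts 1/12 s, in which the tool goes at most 41.7 mm and 7.16 degrees, less where a joint would pass 70% of its speed; a pose out of reach is approached as far as the arm can. A call with a gripper value outside its range is refused whole. The fingers move at their own pace and stop on an object; the grip force is fixed at half the most. Time passes only in rows, so rows that repeat a pose let the fingers close. It gives the time, the measured TCP pose, the force and the opening at its end, in the units of the state.
- robot.get_obs(): the state, without advancing time (a new reading comes with each control period).
- robot.snapshot(name): name is "scene" or "top" or "wrist"; returns (picture, depth): 400x640x3 uint8, blue, green, red; 400x640 float32, m along the optical axis (not along the pixel's ray), 0 where there is no reading.
- robot.camera_info(name): a dict with "K" (3x3 intrinsics, pixels), "dist" ([k1, k2, p1, p2, k3] as OpenCV has them; the pictures are not rectified), "extrinsics" (4x4, takes a point from world to camera coordinates); the wrist camera has in their place "mount" (4x4, takes a point from camera to tool coordinates, whose origin is the TCP and whose axes are the tool frame's). Camera axes: x right, y down, z forward; pixel columns grow to the right and rows downward; lengths in m; the calibration is good to about 2 mm. A picture is of the moment at which its call begins: read the wrist's pose just before it. camera_info takes no time and is no camera call.
- robot.close_job(): hands the job in, once; it reports no verdict.
The state is a dict: "time": time; "joint_positions": joint angles; "qvel": joint speeds; "joint_torque": joint torques, N m; "tool_pos": TCP position; "ee_rot": TCP orientation; "wrist_force": force on the tool from outside, world axes, zero at the start; "wrist_torque": the same for the moment, N m; "width": finger opening in m.
Only numpy, scipy, OpenCV 4.12 (cv2) and the standard library are available. Lean on these libraries where they do the work, as an engineer would, in place of code of your own. Each camera call takes 0.05 s, during which the arm holds its last target.

## Working session

There is one attempt and no reset: what is moved stays moved. The work goes in short steps, Python scripts to look and compute and a shell command to move; the robot and the scene stay as the last step left them, time stands still between calls to the robot, and variables do not carry over. Pictures are saved under pics/ and viewed, and the job is handed in when it is done.

```bash
mkdir -p pics; ls; python3 - <<'E'
from bench import robot
import cv2,numpy as np
o=robot.get_obs();print(o)
for n in ("scene","top"):
    p,d=robot.snapshot(n); cv2.imwrite(f"pics/{n}0.png",p); np.savez(f"pics/{n}0.npz",p=p,d=d)
    print(n,robot.camera_info(n))
print(robot.camera_info("wrist"))
E
```

```text
pics
{'time': 0.0, 'joint_positions': array([ 1.02589902e+00,  8.79511904e-02,  1.37224672e+00,  1.25930871e-05,
        1.68359569e+00, -1.03050079e-01]), 'qvel': array([ 0.00031731,  0.00028782,  0.00046581, -0.00263011, -0.00120843,
       -0.00093896]), 'joint_torque': array([-9.49147261e-05, -3.40203524e+01, -3.02418852e+01,  7.18273013e-02,
        3.33890808e-02, -1.61537514e-04]), 'tool_pos': array([0.23487523, 0.49672018, 0.20431009]), 'ee_rot': array([-3.14135380e+00,  2.18798359e-03,  1.12895076e+00]), 'wrist_force': array([ 0.0694887 , -1.61141653,  0.90260858]), 'wrist_torque': array([0.01933581, 0.04861971, 0.04054283]), 'width': 0.09405916349491751}
scene {'K': array([[477.1926678 ,   0.        , 321.45026304],
       [  0.        , 477.1926678 , 203.49470554],
       [  0.        ,   0.        ,   1.        ]]), 'dist': array([-0.04506532,  0.        ,  0.        ,  0.        ,  0.        ]), 'extrinsics': array([[ 0.19624924,  0.98028365,  0.02302631, -0.00510329],
       [ 0.65540042, -0.11366973, -0.74667897, -0.38382611],
       [-0.72933978,  0.16162663, -0.66478
[... 573 characters left out ...]
   1.13794954e+00],
       [ 0.00000000e+00,  0.00000000e+00,  0.00000000e+00,
         1.00000000e+00]])}
{'K': array([[317.5843463 ,   0.        , 316.33216008],
       [  0.        , 317.5843463 , 199.07601699],
       [  0.        ,   0.        ,   1.        ]]), 'dist': array([-0.04394884,  0.        ,  0.        ,  0.        ,  0.        ]), 'mount': array([[ 9.99999923e-01, -1.86208312e-04, -3.46702491e-04,
         5.40184638e-04],
       [ 2.63494053e-04,  9.71166372e-01,  2.38402617e-01,
        -6.85004257e-02],
       [ 2.92313251e-04, -2.38402690e-01,  9.71166346e-01,
        -1.78028158e-01],
       [ 0.00000000e+00,  0.00000000e+00,  0.00000000e+00,
         1.00000000e+00]])}
```

View pics/top0.png

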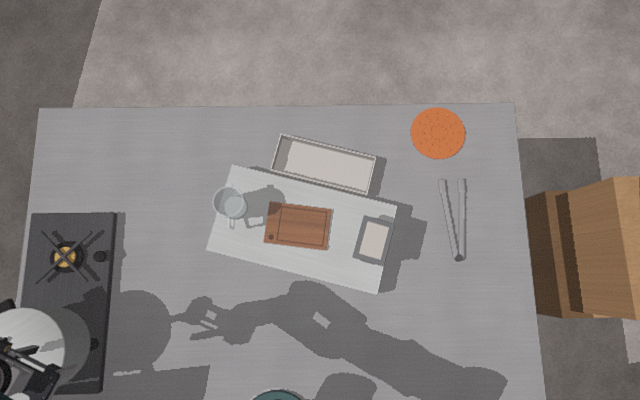

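View pics/scene0.png

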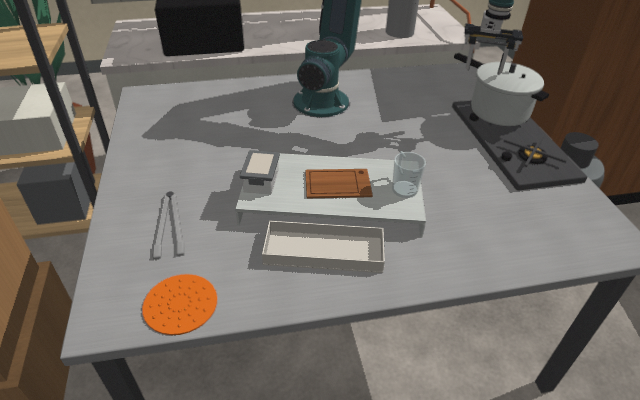

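The top view shows the riser at about (207–397, 165–293) and the board at about (264–332, 202–249). The jug is at its left end near (230,203), the container at its right near (374,240), and the tray lies beyond the far edge. I'll enlarge it for exact corners.

```bash
python3 - <<'E'
import cv2
p=cv2.imread("pics/top0.png")
cv2.imwrite("pics/top0z.png",cv2.resize(p[125:300,200:405],None,fx=3.9,fy=3.4 if 0 else 3.4,interpolation=cv2.INTER_CUBIC) if 0 else cv2.resize(p[125:300,200:405],None,fx=3.4,fy=3.4,interpolation=cv2.INTER_CUBIC))
E
```

```text
(no output)
```

View pics/top0z.png

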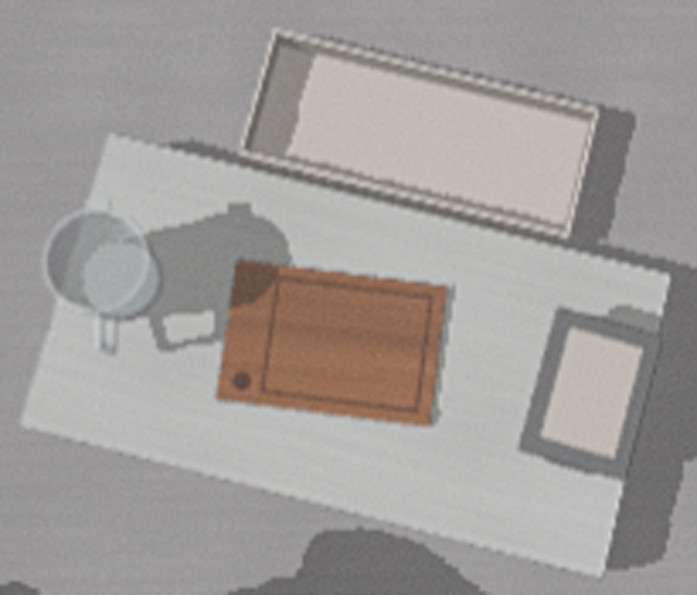

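```bash
cat > h.py <<'E'
import numpy as np,cv2
from scipy.optimize import least_squares
def pix2world(ci,uv,z):
    n=cv2.undistortPoints(np.array(uv,float).reshape(-1,1,2),ci["K"],ci["dist"]).reshape(-1,2)
    T=ci["extrinsics"];R=T[:3,:3];t=T[:3,3];c=-R.T@t
    d=(R.T@np.c_[n,np.ones(len(n))].T).T
    return c+d*((z-c[2])/d[:,2])[:,None]
def rect(P,lx,ly,a0=0):
    # P order: far-left, far-right, near-right, near-left
    L=np.array([[lx,ly],[lx,-ly],[-lx,-ly],[-lx,ly]])/2
    f=lambda q:(L@np.array([[np.cos(q[2]),np.sin(q[2])],[-np.sin(q[2]),np.cos(q[2])]])+q[:2]-P[:,:2]).ravel()
    r=least_squares(f,[*P[:,:2].mean(0),a0]);return r.x,np.abs(r.fun).max()
E
python3 - <<'E'
from h import *
from bench import robot
ci=robot.camera_info("top")
z=lambda l:[(200+(a+.5)/3.4-.5,125+(b+.5)/3.4-.5) for a,b in l]
rs=pix2world(ci,z([(112,135),(668,272),(602,577),(23,427)]),.06)
bd=pix2world(ci,z([(238,260),(452,287),(434,425),(218,400)]),.068)
tr=pix2world(ci,z([(276,31),(597,110),(568,237),(243,153)]),.04)
con=pix2world(ci,z([(562,308),(660,337),(620,476),(521,448)]),.123)
for n,P,a,b in (("riser",rs,.26,.5),("board",bd,.12,.18),("tray",tr,.12,.3),("cont",con,.12,.088)):
    print(n,rect(P,a,b));print(P.round(3).tolist())
print("jug rim",pix2world(ci,z([(101,264)]),.16))
q=rect(rs,.26,.5)[0];R=lambda a:np.array([[np.cos(a),-np.sin(a)],[np.sin(a),np.cos(a)]])
for n,P in (("b",bd),("t",tr),("c",con),("j",pix2world(ci,z([(101,264),(108,352)]),.16))): print(n,((P[:,:2]-q[:2])@R(q[2])).round(3).tolist())
# depth check
D=np.load("pics/top0.npz")["d"];T=ci["extrinsics"]
for u,v in ((300,225),(340,260),(320,170)):
    n=cv2.undistortPoints(np.array([[[u,v]]],float),ci["K"],ci["dist"]).ravel();print(T[:3,:3].T@(np.r_[n,1]*D[v,u]-T[:3,3]))
E
```

```text
riser (array([ 0.55064161, -0.07918732, -0.26098383]), np.float64(0.0036590072979217902))
[[0.74, 0.126, 0.06], [0.613, -0.351, 0.06], [0.361, -0.285, 0.06], [0.489, 0.193, 0.06]]
board (array([ 0.55547061, -0.06771046, -0.1356651 ]), np.float64(0.0016478816016868847))
[[0.627, 0.015, 0.068], [0.601, -0.166, 0.068], [0.485, -0.149, 0.068], [0.509, 0.03, 0.068]]
tray (array([ 0.74438622, -0.14178127, -0.26593433]), np.float64(0.0042797188762793426))
[[0.839, -0.014, 0.04], [0.762, -0.298, 0.04], [0.648, -0.269, 0.04], [0.727, 0.014, 0.04]]
cont (array([ 0.50689552, -0.27296646, -0.3107626 ]), np.float64(0.004239260737610551))
[[0.574, -0.252, 0.123], [0.55, -0.33, 0.123], [0.441, -0.293, 0.123], [0.463, -0.216, 0.123]]
jug rim [[0.6081702  0.10987634 0.16      ]]
b [[0.049, 0.11], [0.071, -0.071], [-0.045, -0.084], [-0.069, 0.095]]
t [[0.262, 0.137], [0.261, -0.157], [0.143, -0.158], [0.147, 0.136]]
c [[0.067, -0.161], [0.064, -0.242], [-0.051, -0.235], [-0.049, -0.155]]
j [[0.007, 0.198], [-0.058, 0.173]]
[ 0.55679906 -0.07235486  0.0642578 ]
[ 0.45653517 -0.18480351  0.05814991]
[ 0.73403125 -0.13186917  0.00290734]
```

```bash
cat >> h.py <<'E'
from scipy.spatial.transform import Rotation as Ro
RC=np.array([.5506,-.0792]);RA=-.263
def R2(a): return np.array([[np.cos(a),-np.sin(a)],[np.sin(a),np.cos(a)]])
def toriser(p): return (np.asarray(p)[...,:2]-RC)@R2(RA)
def goal(o,rx,ry,z):
    w=np.r_[RC+R2(RA)@[rx,ry],z];Rt=Ro.from_euler("xyz",o["ee_rot"]).as_matrix()
    spin=-((RA+np.pi/2)-o["ee_rot"][2])
    print("world",w.round(4),"tool cm",(Rt.T@(w-o["tool_pos"])*100).round(2),"spin",round(spin,4),"tcp in riser",toriser(o["tool_pos"]).round(4),"z",o["tool_pos"][2].round(4))
E
python3 - <<'E'
from h import *
from bench import robot
goal(robot.get_obs(),-.105,.010,.20)
E
```

```text
world [ 0.4518 -0.0422  0.2   ] tool cm [-39.45  42.65   0.51] spin -0.1788 tcp in riser [-0.4546  0.4741] z 0.2044
```

```bash
python3 -m inch '-1 1.1 0 -0.01 0;-3 3.3 0 -0.03 0;-5.5 6 0 -0.06 0;-8 8.7 0 -0.09 0;-10.5 11.4 0 -0.12 0;-13 14.1 0 -0.15 0;-15.5 16.8 0 -0.179 0;-18 19.5 0 -0.179 0;-20.5 22.2 0 -0.179 0;-23 24.9 0 -0.179 0;-25.5 27.6 0 -0.179 0;-28 30.3 0 -0.179 0;-30.5 33 0 -0.179 0;-33 35.7 0 -0.179 0;-35.5 38.4 0 -0.179 0;-37.5 40.6 0 -0.179 0;-39 42.2 0 -0.179 0;-39.45 42.65 0 -0.179 0;-39.45 42.65 0 -0.179 0;-39.45 42.65 0 -0.179 0'
python3 - <<'E'
from h import *
from bench import robot
o=robot.get_obs();print(o["wrist_force"].round(2),o["time"],o["ee_rot"])
goal(o,-.105,.010,.08)
p,d=robot.snapshot("wrist");cv2.imwrite("pics/w1.png",p)
E
```

```text
time: 1.77
tool_pos: [0.4514, -0.0416, 0.2047]
ee_rot: [-3.14, 0.001, 1.308]
wrist_force: [-0.4, 0.2, 0.7]
width: 0.0939
[-0.39  0.19  0.67] 1.7667 [-3.13974736e+00  1.21577266e-03  1.30781216e+00]
world [ 0.4518 -0.0422  0.08  ] tool cm [-0.04  0.08 12.47] spin 0.0 tcp in riser [-0.1056  0.0105] z 0.2047
```

View pics/w1.png

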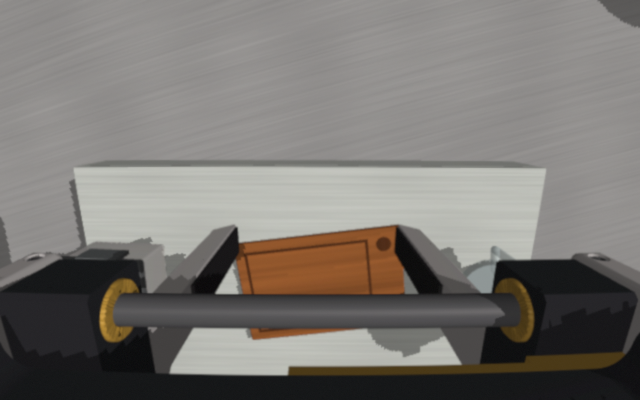

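The wrist picture shows the riser's near edge level at row ~168, so the jaws are parallel to it. The board is skewed, with its near edge running from (240,243) to (397,226). I'll cross-check these positions.

```bash
cat >> h.py <<'E'
def wristpix(ci,o,uv,z):
    M=ci["mount"];W=np.eye(4);W[:3,:3]=Ro.from_euler("xyz",o["ee_rot"]).as_matrix();W[:3,3]=o["tool_pos"]
    return pix2world(dict(K=ci["K"],dist=ci["dist"],extrinsics=np.linalg.inv(W@M)),uv,z)
E
python3 - <<'E'
from h import *
from bench import robot
o=robot.get_obs();ci=robot.camera_info("wrist")
print(toriser(wristpix(ci,o,[(75,168),(545,170)],.06)).round(4).tolist())
print(toriser(wristpix(ci,o,[(240,243),(397,226),(254,339)],.068)).round(4).tolist())
E
python3 -m inch '0 0 1 0 0;0 0 3 0 0;0 0 5.5 0 0;0 0 8 0 0;0 0 10 0 0;0 0 11.5 0 0;0 0 12.3 0 0;0 0 12.5 0 0;0 0 12.5 0 0'
```

```text
[[-0.1284, -0.2427], [-0.1267, 0.2508]]
[[-0.049, -0.0698], [-0.0681, 0.0955], [0.0699, -0.0609]]
time: 2.57
tool_pos: [0.4507, -0.0405, 0.0796]
ee_rot: [-3.139, 0.001, 1.31]
wrist_force: [0.1, 0.3, -0.8]
width: 0.0937
```

```bash
python3 -m inch '0 0 0.6 0 0;0 0 1.2 0 0;0 0 1.5 0 0;0 0 1.6 0 0;0 0 1.6 0 0'
python3 - <<'E'
from h import *
from bench import robot
o=robot.get_obs();print(o["wrist_force"],toriser(o["tool_pos"]),o["tool_pos"])
p,d=robot.snapshot("wrist");cv2.imwrite("pics/w2.png",p)
p,d=robot.snapshot("scene");cv2.imwrite("pics/s2.png",cv2.resize(p[110:260,200:440],None,fx=3.3,fy=3.3))
E
```

```text
time: 2.98
tool_pos: [0.4506, -0.0405, 0.0633]
ee_rot: [-3.139, 0.001, 1.31]
wrist_force: [0.9, 0.2, 0.0]
width: 0.0941
[0.88582954 0.20951966 0.04296444] [-0.10664343  0.01132972] [ 0.45056905 -0.04053485  0.06334737]
```

View pics/w2.png

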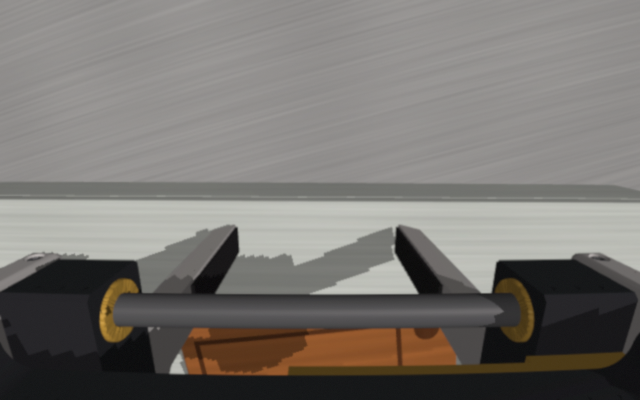

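View pics/s2.png

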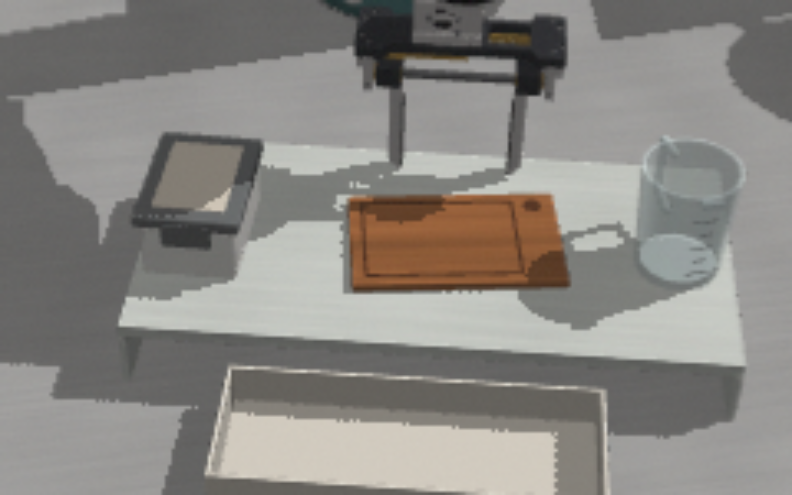

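The fingers stand behind the board's near edge, with their tips about 3 mm above the riser, and nothing else is in the way. Now I'll push along tool +y.

```bash
python3 -m inch '0 0.4 0 0 0;0 1 0 0 0;0 1.6 0 0 0;0 2.2 0 0 0;0 2.8 0 0 0;0 3.4 0 0 0;0 4 0 0 0;0 4.6 0 0 0;0 5.2 0 0 0;0 5.8 0 0 0;0 6.4 0 0 0;0 7 0 0 0;0 7.6 0 0 0;0 8.2 0 0 0;0 8.8 0 0 0;0 9.4 0 0 0;0 10 0 0 0;0 10.4 0 0 0;0 10.7 0 0 0;0 10.7 0 0 0'
python3 - <<'E'
from h import *
from bench import robot
o=robot.get_obs();print(o["wrist_force"],toriser(o["tool_pos"]),o["tool_pos"],o["ee_rot"])
p,d=robot.snapshot("wrist");cv2.imwrite("pics/w3.png",p)
p,d=robot.snapshot("top");cv2.imwrite("pics/t3.png",cv2.resize(p[125:300,200:405],None,fx=3.4,fy=3.4,interpolation=cv2.INTER_CUBIC))
p,d=robot.snapshot("scene");cv2.imwrite("pics/s3.png",cv2.resize(p[110:260,200:440],None,fx=3.3,fy=3.3))
E
```

```text
time: 4.75
tool_pos: [0.5552, -0.0685, 0.0635]
ee_rot: [-3.141, 0.001, 1.31]
wrist_force: [-0.2, 0.1, -1.0]
width: 0.0938
[-0.22012557  0.06963387 -1.02620991] [0.00160411 0.01154446] [ 0.55515027 -0.06846954  0.06350175] [-3.14091699e+00  1.10957963e-03  1.30990778e+00]
```

View pics/t3.png

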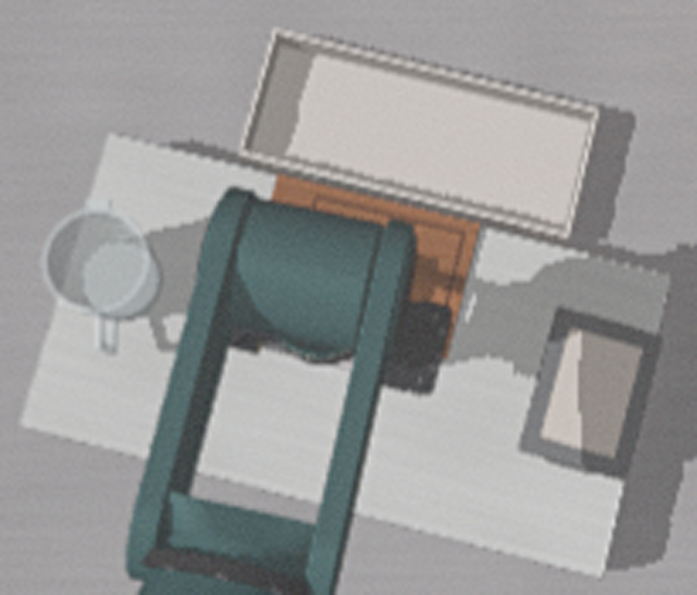

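View pics/s3.png

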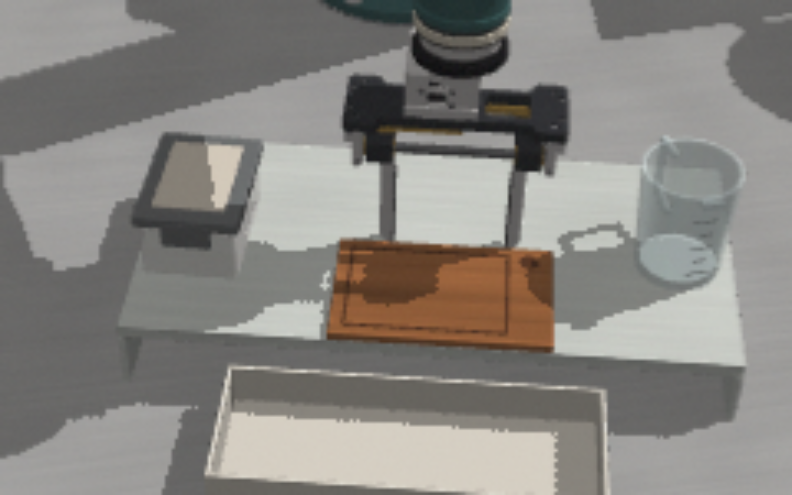

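The board has aligned with the riser edge and reaches about as far as it. In the top crop its far corners are at about (276,175) and (482,229). I'll measure from both views.

```bash
python3 - <<'E'
from h import *
from bench import robot
ci=robot.camera_info("top");cs=robot.camera_info("scene")
z=lambda l:[(200+(a+.5)/3.4-.5,125+(b+.5)/3.4-.5) for a,b in l]
s=lambda l:[(200+(a+.5)/3.3-.5,110+(b+.5)/3.3-.5) for a,b in l]
print("top",toriser(pix2world(ci,z([(276,175),(482,229)]),.068)).round(4).tolist())
print("scene board fr,fl,nl,nr",toriser(pix2world(cs,s([(328,337),(553,347),(553,249),(342,239)]),.068)).round(4).tolist())
print("scene riser far r,l",toriser(pix2world(cs,s([(119,326),(744,365)]),.06)).round(4).tolist())
print("top riser far",toriser(pix2world(ci,z([(112,135),(668,272)]),.06)).round(4).tolist())
E
```

```text
top [[0.1284, 0.0987], [0.1262, -0.0836]]
scene board fr,fl,nl,nr [[0.1371, -0.0762], [0.1327, 0.1004], [0.0114, 0.1012], [0.0148, -0.0766]]
scene riser far r,l [[0.1307, -0.244], [0.1313, 0.2513]]
top riser far [[0.1293, 0.2468], [0.1307, -0.2459]]
```

View pics/w3.png

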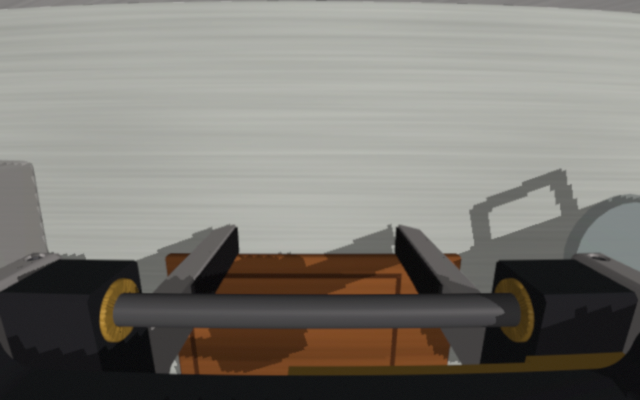

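```bash
python3 - <<'E'
from h import *
from bench import robot
o=robot.get_obs();ci=robot.camera_info("wrist")
print(toriser(wristpix(ci,o,[(168,254),(460,254)],.068)).round(4).tolist())
E
python3 -m inch '0 0.3 0 0 0;0 0.7 0 0 0;0 1.2 0 0 0;0 1.7 0 0 0;0 2.2 0 0 0;0 2.7 0 0 0;0 3.1 0 0 0;0 3.4 0 0 0;0 3.7 0 0 0;0 3.9 0 0 0;0 3.9 0 0 0;0 3.9 0 0 0'
python3 - <<'E'
from h import *
from bench import robot
o=robot.get_obs();print(o["wrist_force"],toriser(o["tool_pos"]),o["tool_pos"],o["ee_rot"])
p,d=robot.snapshot("top");cv2.imwrite("pics/t4.png",cv2.resize(p[125:300,200:405],None,fx=3.4,fy=3.4,interpolation=cv2.INTER_CUBIC))
p,d=robot.snapshot("scene");cv2.imwrite("pics/s4.png",cv2.resize(p[110:260,200:440],None,fx=3.3,fy=3.3))
E
```

```text
[[0.009, -0.0763], [0.0086, 0.0973]]
time: 5.9
tool_pos: [0.5928, -0.0785, 0.0635]
ee_rot: [3.141, 0.001, 1.31]
wrist_force: [-0.3, -0.1, 0.1]
width: 0.094
[-0.2638579  -0.06465121  0.07157052] [0.04060004 0.01163708] [ 0.59282937 -0.0785182   0.06348182] [3.14117267e+00 1.14080304e-03 1.30998288e+00]
```

View pics/t4.png

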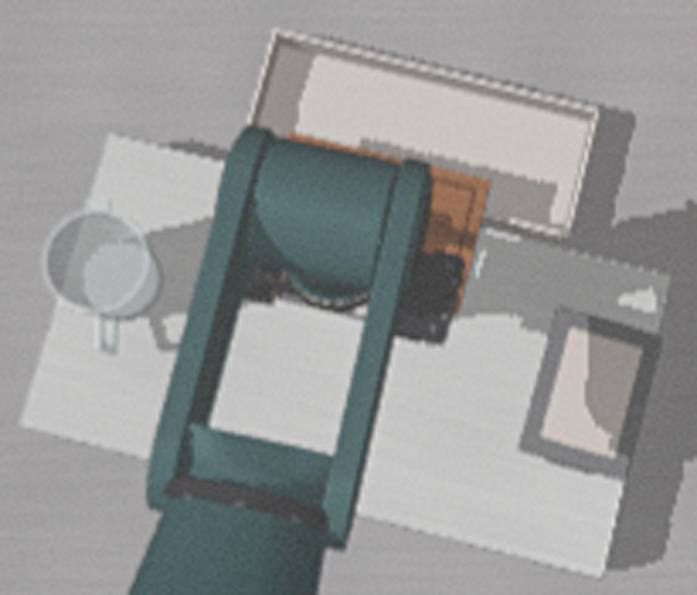

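View pics/s4.png

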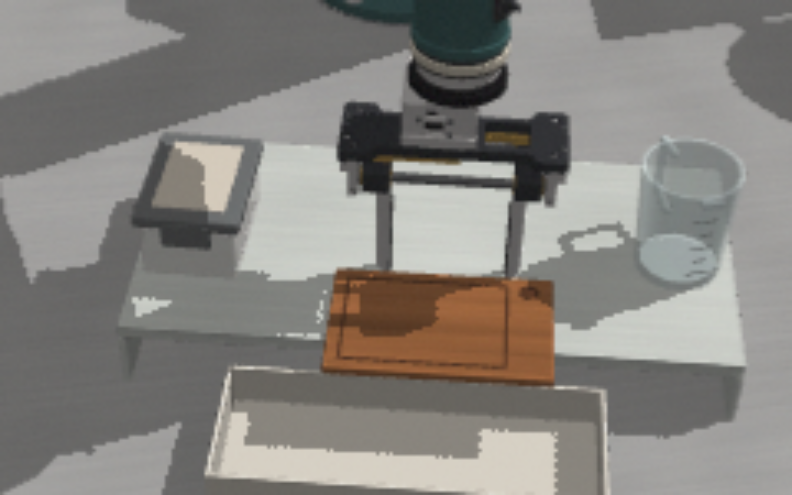

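The board now sticks out over the tray, with its far corners at about (323,372) and (553,382) in the scene crop. It is parallel to the edge, and the tray, jug and container look unmoved. I'll back off, raise the arm out of the way and measure.

```bash
python3 -m inch '0 -0.4 0 0 0;0 -1 0 0 0;0 -2 0 0 0;0 -3.5 0 0 0;0 -5 -0.5 0 0;0 -7 -2 0 0;0 -9 -4.5 0 0;0 -11 -7.5 0 0;0 -13 -10.5 0 0;0 -15 -13 0 0;0 -17.5 -14.5 0 0;0 -20 -15 0 0;0 -22 -15 0 0;0 -23 -15 0 0;0 -23 -15 0 0;0 -23 -15 0 0'
python3 - <<'E'
from h import *
from bench import robot
o=robot.get_obs();print(toriser(o["tool_pos"]),o["tool_pos"])
p,d=robot.snapshot("top");cv2.imwrite("pics/t5.png",cv2.resize(p[125:300,200:405],None,fx=3.4,fy=3.4,interpolation=cv2.INTER_CUBIC))
p,d=robot.snapshot("scene");cv2.imwrite("pics/s5.png",cv2.resize(p[110:260,200:440],None,fx=3.3,fy=3.3))
E
```

```text
time: 7.33
tool_pos: [0.3704, -0.019, 0.2133]
ee_rot: [3.14, 0.001, 1.31]
wrist_force: [0.2, 0.2, 0.3]
width: 0.0939
[-0.18965122  0.01131358] [ 0.37041134 -0.0189702   0.21328972]
```

View pics/t5.png

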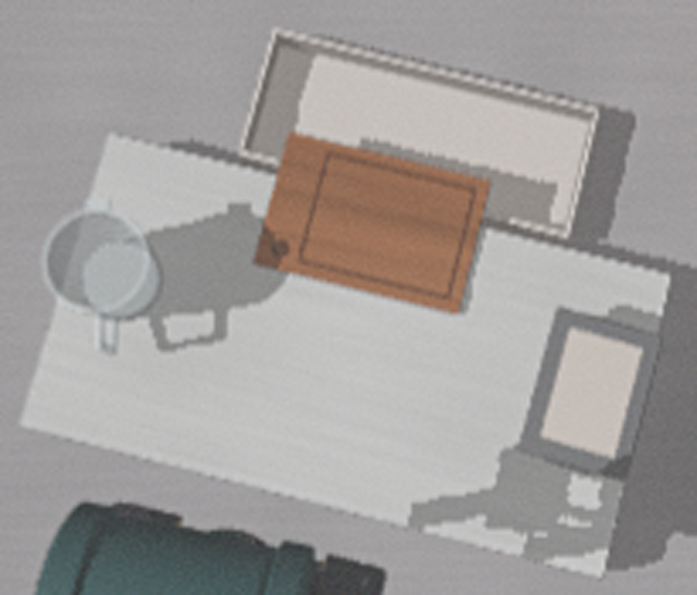

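View pics/s5.png

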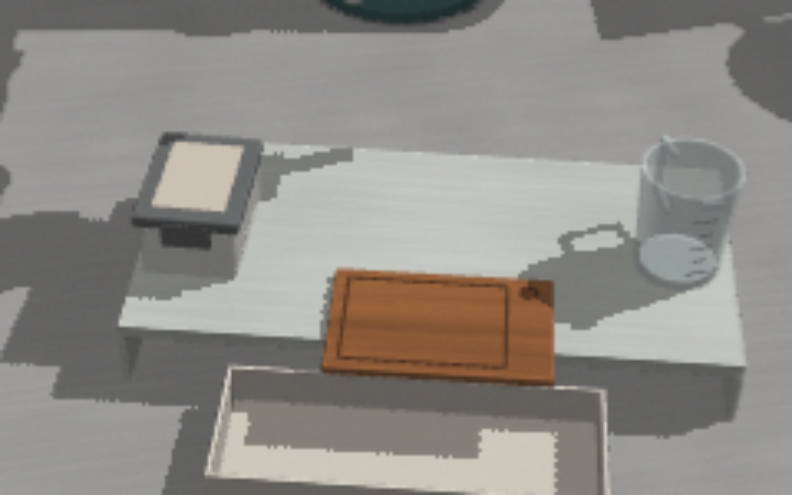

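The fingers are clear. In the top crop the board's corners are at about (290,133), (490,179), (461,313) and (254,265). The other things look unmoved.

```bash
python3 - <<'E'
from h import *
from bench import robot
ci=robot.camera_info("top");cs=robot.camera_info("scene")
z=lambda l:[(200+(a+.5)/3.4-.5,125+(b+.5)/3.4-.5) for a,b in l]
s=lambda l:[(200+(a+.5)/3.3-.5,110+(b+.5)/3.3-.5) for a,b in l]
for n,P in (("top",pix2world(ci,z([(290,133),(490,179),(461,313),(254,265)]),.068)),("scene",pix2world(cs,s([(553,379),(323,370),(338,269),(553,281)]),.068))):
    q,e=rect(P,.12,.18)
    print(n,toriser(P).round(4).tolist()); fe=toriser(q[:2]+R2(q[2])@[.06,0]);print("overhang",fe[0]-.13,"y rel tray",fe[1]+.010,"angle",q[2]-RA,"res",e)
# image change vs. start over tray/jug/container/tongs
a=np.load("pics/top0.npz")["p"].astype(int);p,d=robot.snapshot("top");b=p.astype(int)
D=(np.abs(a-b).max(2)>40)
for n,(x0,x1,y0,y1) in dict(jug=(208,252,180,235),cont=(348,400,212,268),tray=(268,380,130,200),tongs=(430,475,170,270)).items(): print(n,D[y0:y1,x0:x1].sum())
E
```

```text
top [[0.1673, 0.0968], [0.1703, -0.0798], [0.0518, -0.0836], [0.0483, 0.096]]
overhang 0.03940816059559896 y rel tray 0.018458223509548583 angle 0.018667902817402965 res 0.0018243709720359158
scene [[0.1688, 0.1002], [0.1746, -0.0762], [0.0541, -0.0762], [0.0529, 0.1009]]
overhang 0.0425813426765391 y rel tray 0.02292768105635634 angle 0.012682231062129401 res 0.0032685808484371748
jug 0
cont 180
tray 2044
tongs 876
```

The board is inside its limits, but the tongs region differs from the start picture, so I'll look there.

```bash
python3 - <<'E'
from h import *
from bench import robot
p,d=robot.snapshot("top");a=np.load("pics/top0.npz")["p"]
cv2.imwrite("pics/c6.png",cv2.resize(np.hstack([a[110:280,330:490],p[110:280,330:490]]),None,fx=2.5,fy=2.5))
o=robot.get_obs();print(o["time"],np.abs(o["qvel"]).max(),o["wrist_force"])
E
```

```text
7.5333 0.0022278427064417986 [ 0.2271385  -0.35369562 -0.27789394]
```

View pics/c6.png

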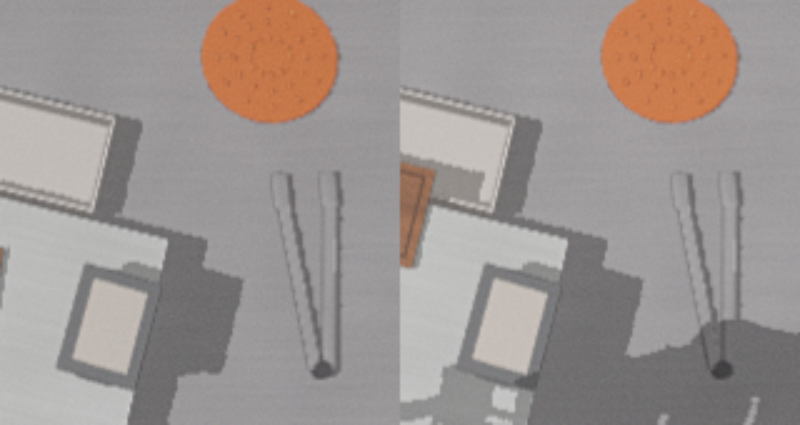

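The difference is only the arm's shadow. The tongs, container and tray are at the same pixels as before, so I'm handing in.

```bash
python3 - <<'E'
from bench import robot
print(robot.close_job())
E
```

```text
the job is handed in; nothing more can be done
None
```

I pushed the board flat across the riser with the two open fingertips behind its near edge, in two slow strokes. I then backed the fingers off, raised the arm clear and handed the job in at about 7.5 s. No verdict was reported.

| Last check | Top camera | Scene camera | Limit |
|---|---|---|---|
| Overhang past the riser edge | 39 mm | 43 mm | 30–50 mm |
| Sideways from the tray's middle | 18 mm | 23 mm | 70 mm |
| Angle to the riser edge | 0.019 rad | 0.013 rad | 0.14 rad |

- **Disagreement:** the two cameras differ by about 3 mm on the overhang; both values are well inside the limits.
- **Other items:** a comparison with the start picture flagged changed pixels at the container, tray and tongs, and none at the jug. The enlarged pictures showed these were only the arm's shadow and the board itself; the container, tray and tongs are at the same pixels as at the start.
- **Not measured:** I judged that the board lies flat and still from the pictures, without measuring its tilt, height or speed.

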